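Open the squeeze-tab vitamin tub on the office desk

TASK

Open the orange vitamin tub: squeeze the two orange tabs of its white cap inward, turn the cap about a quarter turn while squeezing, and lift it off the neck. Set the cap down, right way up as it was, in the middle of the round cork coaster and let go, leaving the tub standing about where it is and the white-and-green tub alone.

Things in the scene. Friction and masses are not known exactly. Their poses are not given: they have to be found in the camera images.
- cap_mid (a point): Loose white cap, 44 mm across, 52 tall, 60 g; point on its axis 32 mm above its rim, mid-height of two orange tabs at its +y and -y: plates 24 wide, 38 tall, 60 mm apart outside, 48 squeezed (6 N each, spring back). Grip here from above along y. Locked at rest; both tabs in 4 mm or more it turns freely either way; a bayonet, lifts straight off 35 to 145 degrees from the start, not before. z up
- tub: Orange vitamin tub with white and orange band, loose, 0.6 kg, 76 mm across, 70 tall to its flat shoulder, on which the cap's rim rests; origin centre of underside, z up; axes match the cap's at the start. On the shoulder: white neck (28 mm across, 24 tall, 1.5 mm play to the cap) and by each tab's foot two lock posts 8 mm tall, 30-35 mm from the axis: keep fingertips above these
- coaster: Round cork coaster fixed to the desk, 120 mm across, 6 mm thick; origin at the centre of its underside, on the desk. The cap goes on its middle, rim down (cap_mid is then 38 mm above the desk)
- other_tub: Bystander to leave alone: loose white tub with green band and plain green screw cap without tabs, 72 mm across, 108 mm tall; origin at the centre of its underside. A blue mug (80 mm across, 90 tall) and a red stapler also stand on the desk
Not all that is in view belongs to the job. Leave any yellow look-alike of the tub alone. Leave any pink look-alike of the part that bears cap_mid alone.

How it is judged:
By the outcome, as a careful person would: the job done as asked, in the order asked, and still so for the second after the job is handed in, with the robot touching nothing.
It also fails if it takes over 48 s, if anything falls off the work surface, if the arm or the gripper's body presses on something with over 40 N, if the wrist force passes 120 N, or if a joint passes its speed limit or range.

ROBOT

A 6-joint arm with a two-finger parallel gripper is mounted at the origin on the work surface. World frame = base frame: x ahead of the robot, y to its left, z up, the work surface at z = 0. Lengths are in mm, angles in rad, forces in N, time in s.
With the tool pointing down it reaches from about 350 to 975 mm from the base axis. Payload 7.1 kg.
Tool frame: the origin (TCP) lies on the centre line of the jaws, within the pads' length; the fingertips stand 17 mm ahead of it and the grasp point (between the pads) lies 2 mm behind it; z points along the fingers, y is the direction in which the jaws open and shut (so a half turn about z gives the same grasp; the last joint's range is limited). The gripper opens to 88 mm and grips with 3 to 60 N. Pads are 20 mm wide; open, the fingers measure 115 mm over their backs; the gripper's body (75 mm by 178 mm) begins 61 mm behind the grasp point.
Start: joints at [-1.31, 0.423, 1.63, -0, 1.089, -0.019], TCP at [172.62, -600.672, 218.675] pointing down, gripper open.
Joint ranges: [-3, 3], [-0.9, 2.11], [0.09, 2.58], [-1.31, 4.45], [0.11, 2.69], [-2.54, 2.54]. Speed limits (rad/s): [2.39, 2.39, 3.01, 3.14, 3.14, 3.14].

INTERFACE

Orientations are given as a rotation vector (axis times angle).
In Python, from workcell import ctrl, imaging, workorder gives the robot as it stands. The module is installed in compiled form; this text tells all that it offers.
- The arm moves only by the shell command python3 -m crank 'ROWS' [OPENING]. ROWS is JSON, a list of rows, each an object with "travel": the shift along the tool's x, y, z as a fraction of full scale, a list of three; "turn": the turn about the tool's z as a fraction of full scale. In form: [{"travel": [dx, dy, dz], "turn": turn}, ...]. A call has 1 to 20 rows; each row shifts and turns the pose as measured when the row begins, along the tool's axes as they then stand; what a row does not reach is not made up. Full scale, the value 1, is 5 cm for a shift and 0.1 rad for a turn. A row lasts 1/10 s, in which the tool goes at most 50 mm and 8.59 degrees, less where a joint would pass 70% of its speed; a pose out of reach is approached as far as the arm can. A call with a number of a shift or a turn outside -1 to 1 is refused whole. A call with a gripper value outside its range is refused whole. OPENING is the gripper command: -1 is shut, 1 is fully open, values between are in proportion, set as the call begins (- or left out, the last holds). The fingers move at their own pace and stop on an object; the grip force is fixed at half the most. Time passes only in rows, so rows that do not move let the fingers close. It gives the time, the measured TCP pose, the force and the opening at its end, in the units of the state.
- ctrl.get_obs(): the state, without advancing time (a new reading comes with each control period).
- imaging.get_image(name): name is "scene" or "top"; returns the picture (400x640x3 uint8, blue, green, red); there is no depth.
- imaging.camera_info(name): a dict with "camera_matrix" (3x3 intrinsics, pixels), "rvec" (rotation vector, rad) and "tvec" (3), from world to camera coordinates, as OpenCV has them. Camera axes: x right, y down, z forward; pixel columns grow to the right and rows downward; lengths in mm; the calibration is good to about 2 mm. A picture is of the moment at which its call begins. camera_info takes no time and is no camera call.
- workorder.close_job(): hands the job in, once; it reports no verdict.
The state is a dict: "t": time; "qpos": joint angles; "qvel": joint speeds; "joint_torque": joint torques, N m; "ee_pos": TCP position; "orientation": TCP orientation; "ft_force": force on the tool from outside, world axes, zero at the start; "moment": the same for the moment, N m; "width": finger opening in mm.
Only numpy, scipy, OpenCV 4.12 (cv2) and the standard library are available. Lean on these libraries where they do the work, as an engineer would, in place of code of your own. Each camera call takes 0.05 s, during which the arm holds its last target.

## Working session

There is one attempt and no reset: what is moved stays moved. The work goes in short steps, Python scripts to look and compute and a shell command to move; the robot and the scene stay as the last step left them, time stands still between calls to the robot, and variables do not carry over. Pictures are saved under pics/ and viewed, and the job is handed in when it is done.

```bash
mkdir -p pics
python3 - <<'E'
from workcell import ctrl, imaging
import cv2,numpy as np
for n in("scene","top"):
    cv2.imwrite(f"pics/{n}0.png",imaging.get_image(n)); i=imaging.camera_info(n)
    R=cv2.Rodrigues(np.array(i["rvec"],float))[0]; print(n,np.round(i["camera_matrix"],1).tolist(),(-R.T@np.array(i["tvec"]).ravel()).round(),R.round(2).tolist())
o=ctrl.get_obs();print(o)
E
```

```text
scene [[494.7, 0.0, 325.6], [0.0, 494.7, 190.2], [0.0, 0.0, 1.0]] [1111.   61. 1019.] [[-0.13, 0.99, -0.01], [0.86, 0.11, -0.5], [-0.5, -0.07, -0.86]]
top [[400.0, 0.0, 315.9], [0.0, 400.0, 196.9], [0.0, 0.0, 1.0]] [ 401.  -41. 1002.] [[-0.03, -1.0, -0.01], [-0.98, 0.03, -0.2], [0.2, 0.0, -0.98]]
{'t': 0.1, 'qpos': array([-1.31000904e+00,  4.23726980e-01,  1.63055414e+00, -2.76832423e-05,
        1.08860745e+00, -1.89810991e-02]), 'qvel': array([-0.00043295, -0.00152858, -0.00307463,  0.00138063, -0.00100611,
       -0.00056121]), 'joint_torque': array([-1.53720110e-03, -5.45619893e+01, -2.74323303e+01,  6.45843451e-02,
        1.87950575e-02, -2.91827337e-05]), 'ee_pos': array([ 172.48935231, -600.23243789,  218.02616681]), 'orientation': array([-3.10963226e+00, -4.37868389e-01,  2.83629845e-04]), 'ft_force': array([-0.52715478, -0.22211808,  0.44117103]), 'moment': array([ 0.01359775, -0.02218973, -0.03925073]), 'width': 87.77693412079068}
```

View pics/scene0.png

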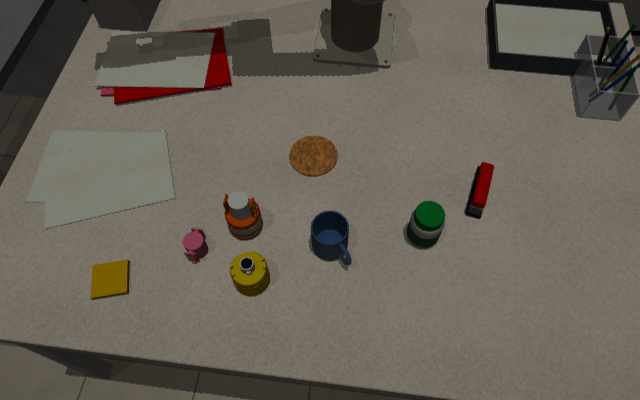

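View pics/top0.png

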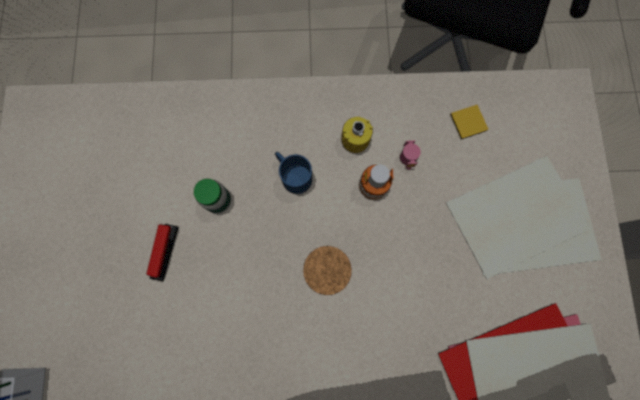

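Candidates: the orange tub with white cap (scene 241,213; top 377,178), the yellow look-alike (scene 249,272; top 357,134) and the pink cap look-alike (scene 195,244; top 411,153). The orange one with the white cap and orange tabs fits. The coaster is at scene (313,155), top (328,270). I'll confirm with an enlarged crop.

Run:
```python
import cv2,numpy as np
a=cv2.imread("pics/scene0.png")[175:255,195:295];b=cv2.imread("pics/top0.png")[145:215,335:435]
f=lambda x,h:cv2.resize(np.clip(x*1.6,0,255).astype('uint8'),(700,h),interpolation=cv2.INTER_CUBIC)
cv2.imwrite("pics/c1.png",f(a,560));cv2.imwrite("pics/c2.png",f(b,490))
```

```text
(no output)
```

View pics/c1.png

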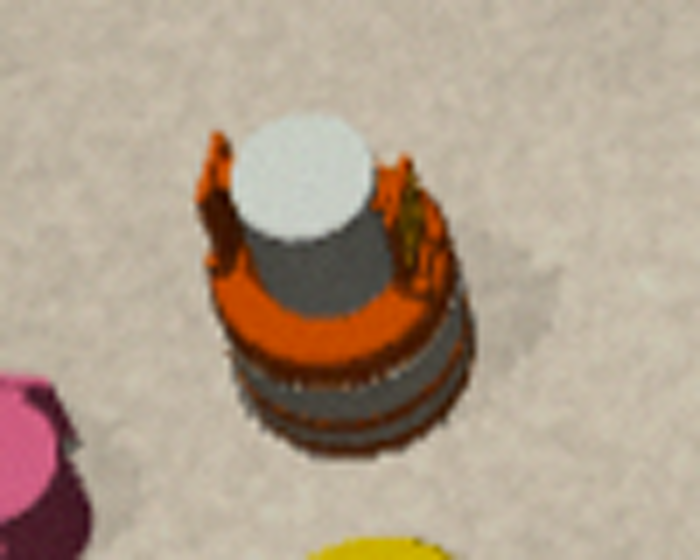

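View pics/c2.png

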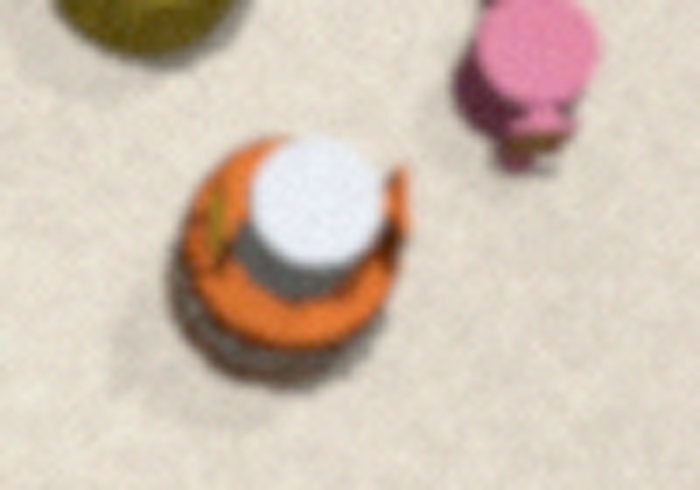

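```bash
cat > h.py <<'E'
from workcell import ctrl, imaging
import cv2,numpy as np
C={n:imaging.camera_info(n) for n in("scene","top")}
def proj(n,P):
    i=C[n];return cv2.projectPoints(np.array(P,float).reshape(-1,3),np.array(i["rvec"],float),np.array(i["tvec"],float),np.array(i["camera_matrix"],float),None)[0].reshape(-1,2)
def back(n,uv,z):
    i=C[n];R=cv2.Rodrigues(np.array(i["rvec"],float))[0];c=-R.T@np.array(i["tvec"],float).ravel()
    d=R.T@np.linalg.inv(np.array(i["camera_matrix"]))@np.array([uv[0],uv[1],1.]);return (c+d*(z-c[2])/d[2])
def blob(mask,near):
    k,l,s,c=cv2.connectedComponentsWithStats(mask.astype('uint8'));j=[q for q in range(1,k) if s[q,4]>30]
    j=min(j,key=lambda q:np.hypot(*(c[q]-near)));return c[j],s[j],l==j
E
python3 - <<'E'
from h import *
im={n:cv2.imread(f"pics/{n}0.png") for n in C}
for n,near,box in(("scene",(238,200),(225,185,255,215)),("top",(380,174),(365,160,395,190))):
    hs=cv2.cvtColor(im[n],cv2.COLOR_BGR2HSV);m=np.zeros(hs.shape[:2],bool)
    m[box[1]:box[3],box[0]:box[2]]=1
    p=(hs[...,1]<(40 if n=="scene" else 45))&(hs[...,2]>(125 if n=="scene" else 150))&m
    c,s,l=blob(p,near);print(n,c,s,back(n,c,122))
for n,near in(("scene",(313,155)),("top",(328,270))):
    hs=cv2.cvtColor(im[n],cv2.COLOR_BGR2HSV)
    p=(hs[...,1]>90)&(hs[...,0]<20)
    c,s,l=blob(p,near);print("coaster",n,c,s,back(n,c,6))
E
```

```text
scene [237.86530612 199.4122449 ] [228 192  20  16 245] [ 636.13364635 -187.37622439  122.        ]
top [379.74213836 173.35220126] [373 166  15  15 159] [ 634.50641764 -187.2778198   122.        ]
coaster scene [312.96296296 155.43274854] [ 289  136   49   40 1539] [429.7368349  -61.82337502   6.        ]
coaster top [326.99390582 270.10637119] [ 304  246   47   49 1805] [424.58510498 -62.14148186   6.        ]
```

```bash
cat > ov.py <<'E'
from h import *
def overlay(img,n,x,y,yaw,box,s,out,z0=70,tub=True,tx=None,ty=None):
    x0,y0,x1,y1=box
    v=cv2.resize(np.clip(img[y0:y1,x0:x1]*1.6,0,255).astype('uint8'),None,fx=s,fy=s,interpolation=cv2.INTER_CUBIC)
    t=np.linspace(0,2*np.pi,60);R=np.array([[np.cos(yaw),-np.sin(yaw)],[np.sin(yaw),np.cos(yaw)]])
    def dr(P,c):
        q=((proj(n,P)+.5-[x0,y0])*s).astype(int);cv2.polylines(v,[q.reshape(-1,1,2)],True,c,1)
    circ=lambda r,z,a=x,b=y:np.c_[a+r*np.cos(t),b+r*np.sin(t),z+0*t]
    dr(circ(22,z0+52),(255,0,0))
    if tub: dr(circ(38,70),(255,0,255));dr(circ(38,0),(255,0,255))
    for sg,c in((1,(0,255,0)),(-1,(255,255,0))):
        P=[[a,sg*30,z] for a,z in((-12,13),(12,13),(12,51),(-12,51))]
        P=np.array(P,float);P[:,:2]=P[:,:2]@R.T+[x,y];P[:,2]+=z0;dr(P,c)
    cv2.imwrite(out,v)
E
python3 - <<'E'
from ov import *
for n,b in(("scene",(195,175,285,255)),("top",(335,145,425,215))):
    im=cv2.imread(f"pics/{n}0.png")
    vs=[]
    for d in(0,15,30,-15):
        overlay(im,n,635,-187,np.radians(d),b,4,"/tmp/o.png");vs.append(cv2.imread("/tmp/o.png"))
    cv2.imwrite(f"pics/ov_{n}.png",np.vstack([np.hstack(vs[:2]),np.hstack(vs[2:])])[:600])
E
```

```text
(no output)
```

View pics/ov_scene.png

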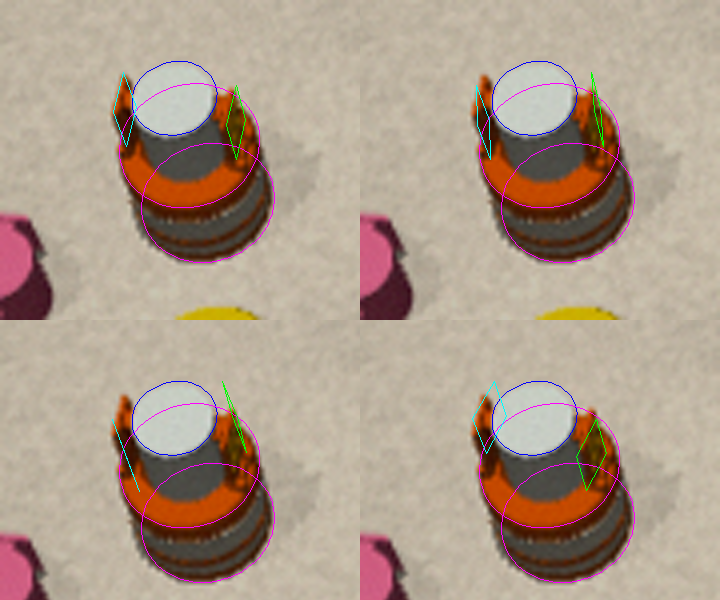

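View pics/ov_top.png

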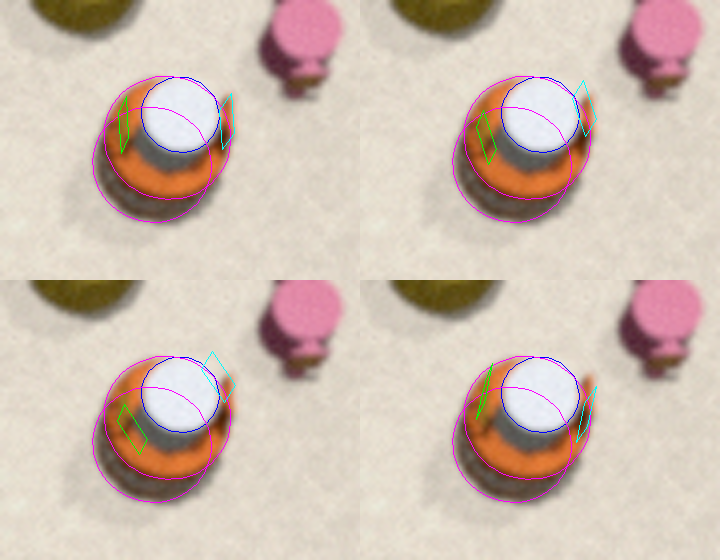

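Position fits well and yaw is near 0; refining.

Run:
```python
from ov import *
rows=[]
for n,b in(("scene",(218,182,264,226)),("top",(355,155,401,199))):
    im=cv2.imread(f"pics/{n}0.png")
    vs=[]
    for d in(-6,0,6):
        overlay(im,n,635,-187,np.radians(d),b,5.75,"/tmp/o.png");vs.append(cv2.imread("/tmp/o.png"))
    rows.append(np.hstack(vs))
cv2.imwrite("pics/ov2.png",np.vstack(rows))
# yellow, pink, mug
for nm,z,s,t in(("yellow",80,(249,260),(357,130)),("pink",50,(195,240),(411,153)),("mug",90,(330,228),(296,168)),("other",108,(430,215),(208,189))):
    print(nm,back("scene",s,z)[:2].round(),back("top",t,z)[:2].round())
```

```text
yellow [ 749. -146.] [ 757. -146.]
pink [ 707. -277.] [ 703. -280.]
mug [662.   9.] [662.   4.]
other [616. 212.] [614. 207.]
```

View pics/ov2.png

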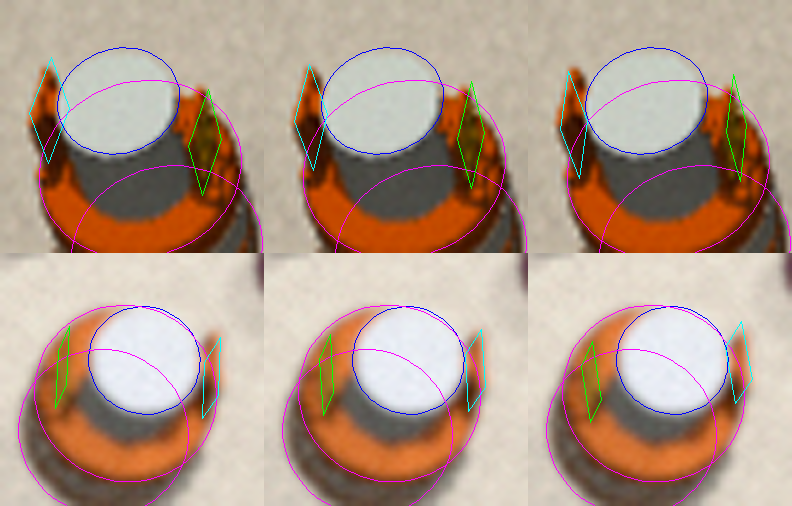

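```bash
python3 -m crank '[{"travel":[0,0,0],"turn":0.95},{"travel":[0,0,0],"turn":0.95},{"travel":[0,0,0],"turn":0.9}]' 1; python3 -m crank '[{"travel":[0.9,-0.8,0],"turn":0},{"travel":[0.9,-0.8,0],"turn":0},{"travel":[0.9,-0.8,0],"turn":0},{"travel":[0.9,-0.8,0],"turn":0},{"travel":[0.9,-0.8,0],"turn":0},{"travel":[0.9,-0.8,0],"turn":0}]'; python3 -c "
from h import *
o=ctrl.get_obs();print(o['qpos'],o['ft_force'])"
```

```text
t: 0.4
ee_pos: [172.3, -599.2, 216.5]
orientation: [-3.137, 0.014, 0.002]
ft_force: [0.5, -0.7, -0.1]
width: 87.7
t: 1.0
ee_pos: [400.2, -401.5, 215.0]
orientation: [-3.136, 0.037, 0.005]
ft_force: [0.6, -0.3, -0.2]
width: 88.1
[-8.08694263e-01  3.45395415e-01  1.75951266e+00  1.41266932e-03
  1.04237402e+00  7.84797189e-01] [ 0.59841928 -0.33013682 -0.20008703]
```

```bash
python3 -m crank '[{"travel":[0.8,-0.72,0],"turn":0},{"travel":[0.8,-0.72,0],"turn":0},{"travel":[0.8,-0.72,0],"turn":0},{"travel":[0.8,-0.72,0],"turn":0},{"travel":[0.8,-0.72,0],"turn":0},{"travel":[0.6,-0.6,0],"turn":0},{"travel":[0,0,0],"turn":0},{"travel":[0,0,0],"turn":0}]'
python3 - <<'E'
from h import *
for n in C:cv2.imwrite(f"pics/{n}1.png",imaging.get_image(n))
o=ctrl.get_obs();print(o['qpos'],o['ee_pos'],o['orientation'])
im=cv2.imread("pics/top1.png")
cv2.imwrite("pics/t1z.png",cv2.resize(np.vstack([im[100:300,220:480]]),None,fx=3,fy=3)[:600,:800])
E
```

```text
t: 1.8
ee_pos: [623.5, -200.8, 212.5]
orientation: [-3.135, 0.025, 0.009]
ft_force: [0.5, 0.0, 0.2]
width: 87.4
[-0.33382735  0.47618489  1.55893681  0.0053302   1.1141543   1.25266442] [ 622.82263789 -201.815701    212.78169709] [-3.13446783  0.02831146  0.00901136]
```

View pics/t1z.png

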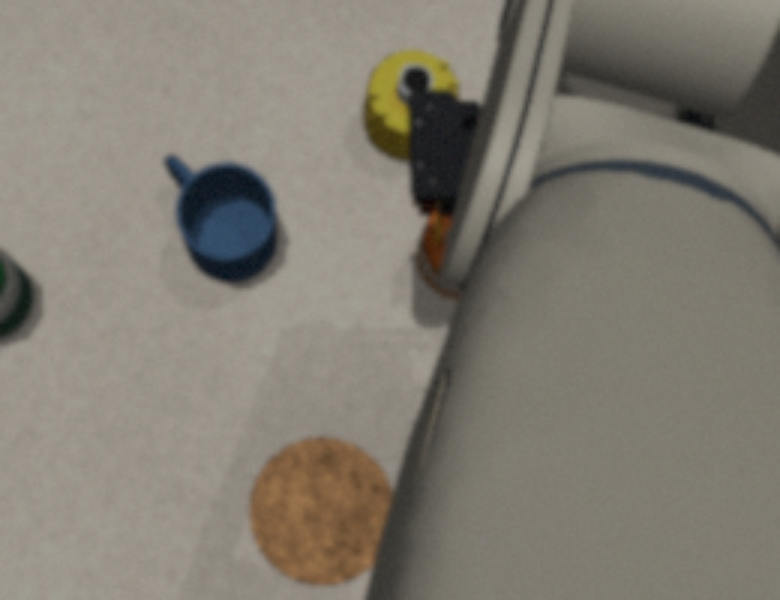

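View pics/scene1.png

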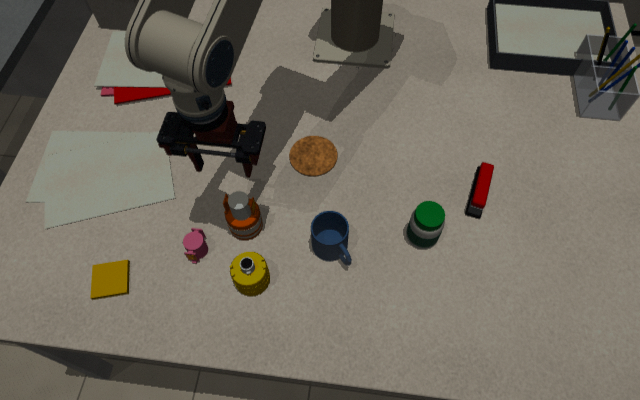

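```bash
python3 -m crank '[{"travel":[0.25,-0.29,0.1],"turn":0},{"travel":[0,0,0.6],"turn":0},{"travel":[0,0,0.3],"turn":0},{"travel":[0,0,0],"turn":0},{"travel":[0,0,0],"turn":0}]'
```

```text
t: 2.4
ee_pos: [634.7, -189.7, 162.0]
orientation: [-3.134, 0.04, 0.008]
ft_force: [-0.3, 0.3, 0.1]
width: 87.9
```

```bash
python3 -m crank '[{"travel":[0,-0.05,0.3],"turn":-0.1},{"travel":[0,0,0],"turn":0},{"travel":[0,0,0],"turn":0}]'
python3 - <<'E'
from h import *
im=imaging.get_image("scene");cv2.imwrite("pics/s2.png",cv2.resize(im[130:270,160:340],None,fx=4,fy=4))
print(ctrl.get_obs()['ee_pos'])
E
```

```text
t: 2.7
ee_pos: [635.6, -187.7, 147.7]
orientation: [-3.135, 0.024, 0.003]
ft_force: [0.1, 0.9, -0.5]
width: 87.7
[ 635.2346141  -187.60133395  147.40780634]
```

View pics/s2.png

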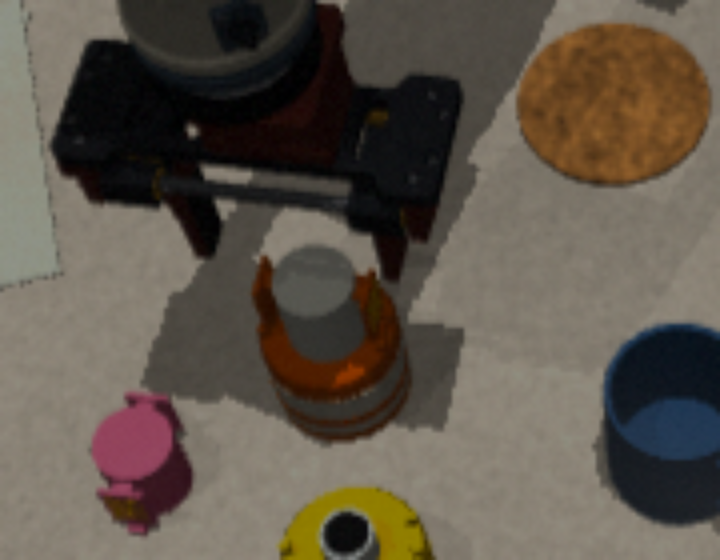

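```bash
python3 - <<'E'
from h import *
for dy in(44,-44,0): print(((proj("scene",[635,-187.5+dy,131])-[160,130])*4).round())
E
python3 -m crank '[{"travel":[0,0,0.3],"turn":0},{"travel":[0,0,0.3],"turn":0},{"travel":[0,0,0.2],"turn":0},{"travel":[0,0,0.1],"turn":0},{"travel":[0,0,0],"turn":0},{"travel":[0,0,0],"turn":0}]'
```

```text
[[393. 276.]]
[[226. 258.]]
[[309. 267.]]
t: 3.35
ee_pos: [634.8, -187.2, 98.0]
orientation: [-3.135, 0.024, 0.006]
ft_force: [-0.4, 0.0, 0.4]
width: 87.6
```

```bash
python3 -m crank '[{"travel":[0,0,-0.05],"turn":0},{"travel":[0,0,0],"turn":0},{"travel":[0,0,0],"turn":0}]'
python3 - <<'E'
from h import *
im=imaging.get_image("scene");cv2.imwrite("pics/s3.png",cv2.resize(im[130:270,160:340],None,fx=4,fy=4))
print(ctrl.get_obs()['ee_pos'],ctrl.get_obs()['qpos'])
E
```

```text
t: 3.65
ee_pos: [635.6, -187.4, 101.7]
orientation: [-3.135, 0.024, 0.003]
ft_force: [-0.3, -0.5, -0.3]
width: 88.2
[ 635.7257555  -187.47639816  101.83871017] [-0.3072222   0.61685606  1.60716987  0.00661922  0.92093872  1.27511258]
```

View pics/s3.png

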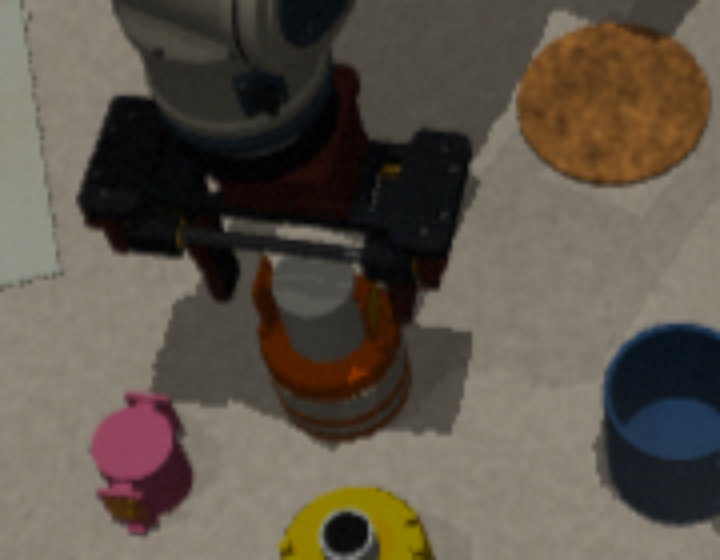

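The tool straddles the tabs at z≈101 (fingers at crop 220,280 and 400,300). Closing.

```bash
python3 -m crank '[{"travel":[0,0,0],"turn":0},{"travel":[0,0,0],"turn":0},{"travel":[0,0,0],"turn":0},{"travel":[0,0,0],"turn":0},{"travel":[0,0,0],"turn":0},{"travel":[0,0,0],"turn":0},{"travel":[0,0,0],"turn":0},{"travel":[0,0,0],"turn":0}]' -1
```

```text
t: 4.5
ee_pos: [636.1, -187.6, 102.6]
orientation: [-3.136, 0.025, 0.001]
ft_force: [0.3, -0.2, 0.0]
width: 45.4
```

```bash
python3 -m crank '[{"travel":[0,0,0],"turn":-0.4},{"travel":[0,0,0],"turn":-0.6},{"travel":[0,0,0],"turn":-0.6},{"travel":[0,0,0],"turn":-0.6},{"travel":[0,0,0],"turn":-0.6},{"travel":[0,0,0],"turn":-0.6},{"travel":[0,0,0],"turn":0}]'
```

```text
t: 5.2
ee_pos: [636.4, -187.3, 102.6]
orientation: [-3.091, -0.526, -0.002]
ft_force: [-0.1, -0.0, -0.1]
width: 45.2
```

```bash
python3 -m crank '[{"travel":[0,0,0],"turn":-0.7},{"travel":[0,0,0],"turn":-0.7},{"travel":[0,0,0],"turn":-0.7},{"travel":[0,0,0],"turn":-0.7},{"travel":[0,0,0],"turn":-0.7},{"travel":[0,0,0],"turn":-0.7},{"travel":[0,0,0],"turn":0}]'
python3 - <<'E'
from h import *
im=imaging.get_image("scene");cv2.imwrite("pics/s4.png",cv2.resize(im[130:270,160:340],None,fx=4,fy=4))
o=ctrl.get_obs();print(o['moment'],o['qpos'])
E
```

```text
t: 5.9
ee_pos: [636.3, -186.9, 102.7]
orientation: [-2.911, -1.165, -0.003]
ft_force: [-0.0, 0.3, 0.1]
width: 45.4
[-0.04903184 -0.00044052  0.0723113 ] [-0.30666757  0.61588553  1.60667283  0.00793316  0.92138908  0.49993121]
```

View pics/s4.png

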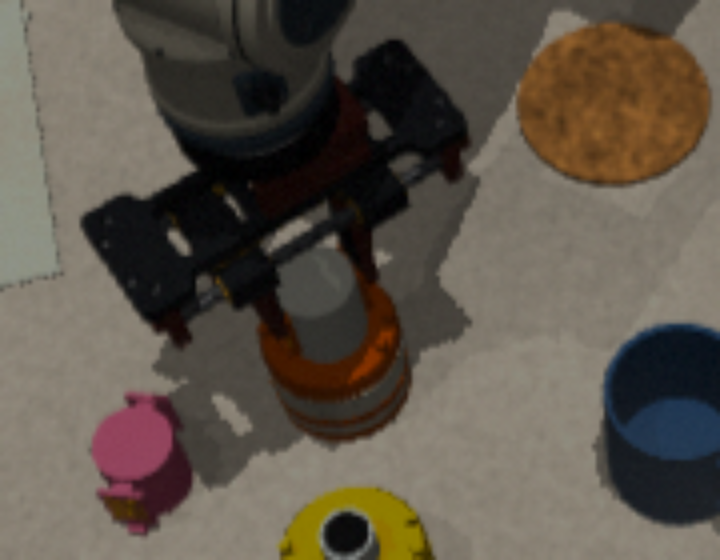

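The cap turns with the fingers, and the tub's lock posts at crop (385,345) stay put. Continuing to about 88°.

```bash
python3 -m crank '[{"travel":[0,0,0],"turn":-0.7},{"travel":[0,0,0],"turn":-0.7},{"travel":[0,0,0],"turn":-0.7},{"travel":[0,0,0],"turn":-0.7},{"travel":[0,0,0],"turn":-0.7},{"travel":[0,0,0],"turn":-0.7},{"travel":[0,0,0],"turn":-0.7},{"travel":[0,0,0],"turn":-0.7},{"travel":[0,0,0],"turn":-0.7},{"travel":[0,0,0],"turn":-0.7},{"travel":[0,0,0],"turn":-0.7},{"travel":[0,0,0],"turn":0},{"travel":[0,0,0],"turn":0}]'; python3 -m crank '[{"travel":[0,0,-0.1],"turn":0},{"travel":[0,0,-0.1],"turn":0},{"travel":[0,0,0],"turn":0}]'
python3 - <<'E'
from h import *
im=imaging.get_image("scene");cv2.imwrite("pics/s5.png",cv2.resize(im[130:270,160:340],None,fx=4,fy=4))
E
```

```text
t: 7.25
ee_pos: [635.4, -186.4, 102.7]
orientation: [-2.271, -2.16, -0.006]
ft_force: [0.2, -0.0, 0.3]
width: 45.4
t: 7.55
ee_pos: [635.3, -186.5, 113.3]
orientation: [-2.276, -2.154, -0.005]
ft_force: [-0.5, -0.1, 0.1]
width: 45.3
```

View pics/s5.png

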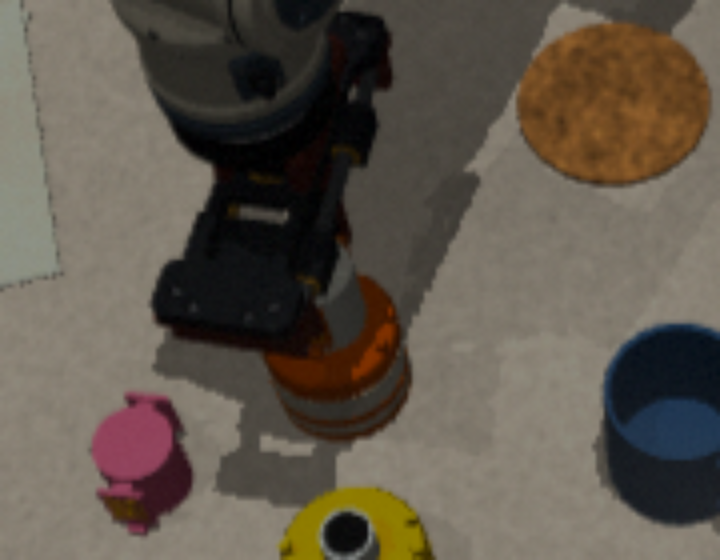

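```bash
python3 -m crank '[{"travel":[0,0,-0.2],"turn":0},{"travel":[0,0,-0.3],"turn":0},{"travel":[0,0,-0.4],"turn":0},{"travel":[0,0,-0.5],"turn":0},{"travel":[0,0,-0.5],"turn":0},{"travel":[0,0,0],"turn":0},{"travel":[0,0,0],"turn":0}]'
python3 - <<'E'
from h import *
im=imaging.get_image("scene");cv2.imwrite("pics/s6.png",cv2.resize(im[90:270,140:340],None,fx=3.3,fy=3.3))
E
```

```text
t: 8.3
ee_pos: [635.7, -187.3, 216.8]
orientation: [-2.278, -2.154, -0.007]
ft_force: [0.1, -0.5, -0.8]
width: 45.4
```

View pics/s6.png

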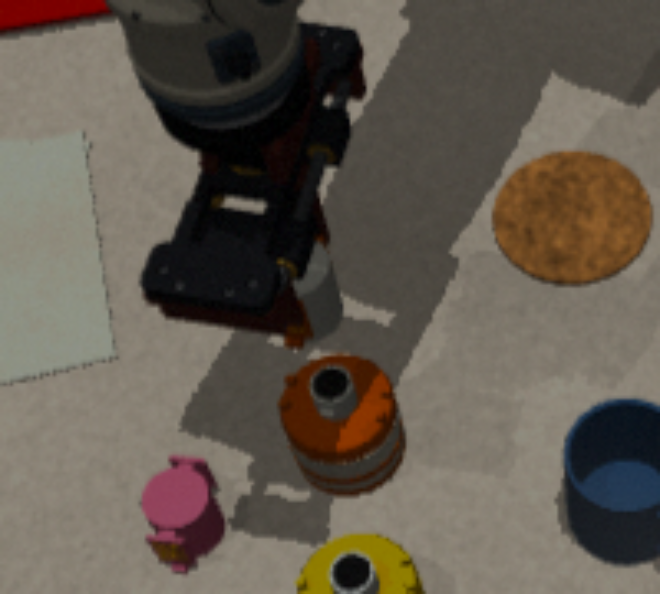

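Run:
```python
from h import *
vs=[]
t=np.linspace(0,2*np.pi,80)
for n,b in(("scene",(285,130,341,180)),("top",(300,243,356,293))):
    im=cv2.imread(f"pics/{n}0.png");v=cv2.resize(im[b[1]:b[3],b[0]:b[2]],None,fx=7,fy=7,interpolation=cv2.INTER_CUBIC)
    for z,c in((6,(255,0,0)),(0,(0,255,0))):
        q=((proj(n,np.c_[426+60*np.cos(t),-62+60*np.sin(t),z+0*t])+.5-[b[0],b[1]])*7).astype(int);cv2.polylines(v,[q.reshape(-1,1,2)],True,c,1)
    vs.append(v)
cv2.imwrite("pics/co.png",np.hstack(vs))
```

```text
(no output)
```

View pics/co.png

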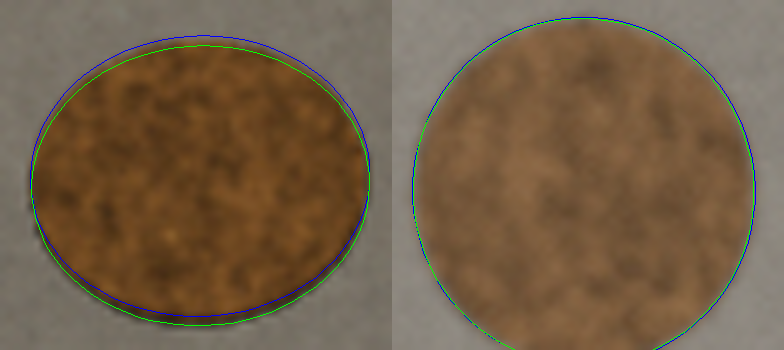

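```bash
python3 -m crank '[{"travel":[0.6,-0.9,0],"turn":0},{"travel":[0.6,-0.9,0],"turn":0},{"travel":[0.5,-0.9,0],"turn":0},{"travel":[0.4,-0.8,0],"turn":0},{"travel":[0,0,0],"turn":0},{"travel":[0,0,0],"turn":0}]'
```

```text
t: 8.95
ee_pos: [462.9, -73.0, 210.0]
orientation: [-2.273, -2.147, 0.003]
ft_force: [0.5, 0.7, -0.9]
width: 45.0
```

```bash
python3 -m crank '[{"travel":[0.17,-0.73,0.3],"turn":0},{"travel":[0,0,0.6],"turn":0},{"travel":[0,0,0.7],"turn":0},{"travel":[0,0,0.6],"turn":0},{"travel":[0,0,0.3],"turn":0},{"travel":[0,0,0],"turn":0},{"travel":[0,0,0],"turn":0}]'
```

```text
t: 9.65
ee_pos: [433.5, -64.7, 80.5]
orientation: [-2.28, -2.147, -0.002]
ft_force: [-0.1, 0.1, -0.5]
width: 45.6
```

```bash
python3 -m crank '[{"travel":[0.04,-0.14,0.2],"turn":0},{"travel":[0,0,0.2],"turn":0},{"travel":[0,0,0],"turn":0},{"travel":[0,0,0],"turn":0}]'
python3 - <<'E'
from h import *
im=imaging.get_image("scene");cv2.imwrite("pics/s7.png",cv2.resize(im[80:280,180:400],None,fx=3,fy=3))
print(ctrl.get_obs()['ee_pos'])
E
```

```text
t: 10.05
ee_pos: [431.1, -63.5, 62.1]
orientation: [-2.284, -2.15, -0.008]
ft_force: [-0.2, -0.2, -0.8]
width: 45.2
[431.25625738 -63.48690592  62.16278319]
```

View pics/s7.png

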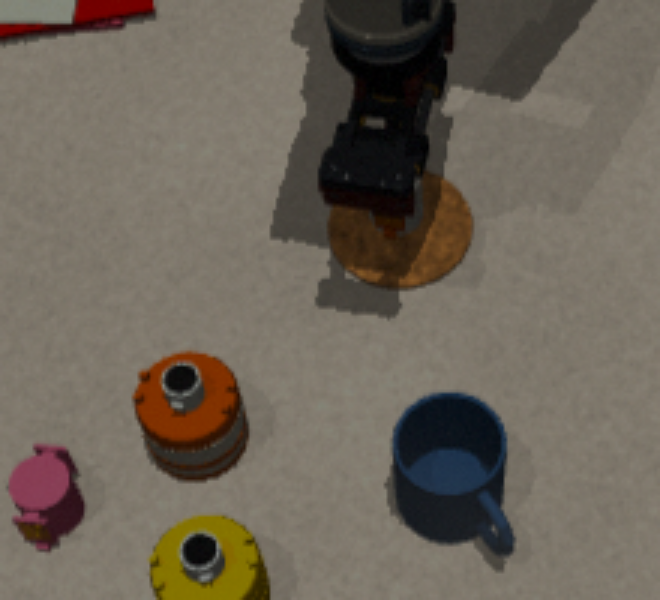

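```bash
python3 -m crank '[{"travel":[0.02,-0.1,0],"turn":0},{"travel":[0,0,0.2],"turn":0},{"travel":[0,0,0.1],"turn":0},{"travel":[0,0,0],"turn":0},{"travel":[0,0,0],"turn":0}]'
```

```text
t: 10.6
ee_pos: [427.0, -62.2, 46.9]
orientation: [-2.286, -2.151, -0.01]
ft_force: [-0.4, -0.3, -0.1]
width: 45.5
```

```bash
python3 -m crank '[{"travel":[0,0,0.1],"turn":0},{"travel":[0,0,0.04],"turn":0},{"travel":[0,0,0],"turn":0},{"travel":[0,0,0],"turn":0}]'
```

```text
t: 11.0
ee_pos: [427.1, -62.1, 39.2]
orientation: [-2.286, -2.151, -0.01]
ft_force: [-0.0, -0.4, -0.6]
width: 45.3
```

```bash
python3 -m crank '[{"travel":[0,0,0.02],"turn":0},{"travel":[0,0,0],"turn":0}]'; python3 -m crank '[{"travel":[0,0,0.02],"turn":0},{"travel":[0,0,0],"turn":0}]'
```

```text
t: 11.2
ee_pos: [427.3, -62.1, 38.7]
orientation: [-2.286, -2.151, -0.011]
ft_force: [-0.9, -0.2, 1.3]
width: 45.2
t: 11.4
ee_pos: [427.4, -62.0, 38.8]
orientation: [-2.286, -2.151, -0.011]
ft_force: [-0.3, 0.7, -0.5]
width: 45.3
```

```bash
python3 -m crank '[{"travel":[0,0,0.04],"turn":0},{"travel":[0,0,0],"turn":0}]'
python3 - <<'E'
from h import *
im=imaging.get_image("scene");cv2.imwrite("pics/s8.png",cv2.resize(im[100:220,260:380],None,fx=4.8,fy=4.8))
print(ctrl.get_obs()['ee_pos'],ctrl.get_obs()['ft_force'])
E
```

```text
t: 11.6
ee_pos: [428.4, -62.0, 38.4]
orientation: [-2.287, -2.152, -0.013]
ft_force: [0.4, 0.2, -0.3]
width: 45.5
[428.58034717 -62.02568853  38.34503504] [ 0.55614469  0.9938579  -0.16555204]
```

View pics/s8.png

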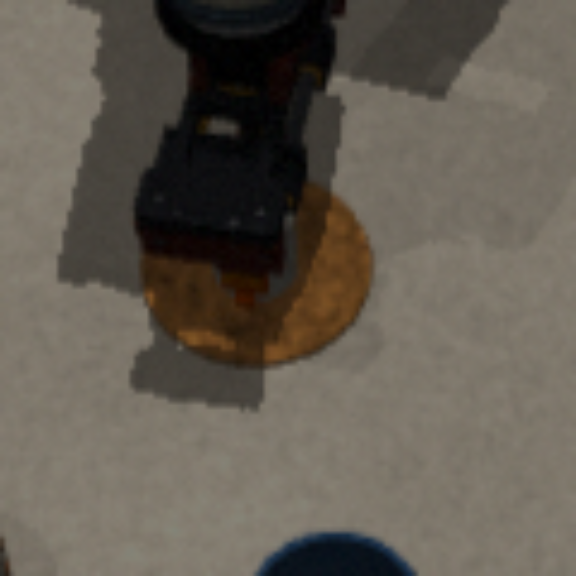

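```bash
python3 -m crank '[{"travel":[0,0,0],"turn":0},{"travel":[0,0,0],"turn":0},{"travel":[0,0,0],"turn":0},{"travel":[0,0,0],"turn":0},{"travel":[0,0,0],"turn":0},{"travel":[0,0,0],"turn":0},{"travel":[0,0,0],"turn":0}]' 1
```

```text
t: 12.35
ee_pos: [428.5, -62.1, 37.8]
orientation: [-2.287, -2.152, -0.013]
ft_force: [0.1, 0.0, 0.1]
width: 88.2
```

Released; rising straight up, then clear of the view.

```bash
python3 -m crank '[{"travel":[0,0,-0.1],"turn":0},{"travel":[0,0,-0.3],"turn":0},{"travel":[0,0,-0.5],"turn":0},{"travel":[0,0,-0.7],"turn":0},{"travel":[0,0,-0.7],"turn":0},{"travel":[0,0,-0.7],"turn":0},{"travel":[0,0,-0.6],"turn":0},{"travel":[0,0,0],"turn":0}]' && python3 -m crank '[{"travel":[0.9,0,0],"turn":0},{"travel":[0.9,0,0],"turn":0},{"travel":[0.9,0,0],"turn":0},{"travel":[0.9,0,0],"turn":0},{"travel":[0.9,0,0],"turn":0},{"travel":[0.9,0,0],"turn":0},{"travel":[0,0,0],"turn":0},{"travel":[0,0,0],"turn":0}]'
python3 - <<'E'
from h import *
t=np.linspace(0,2*np.pi,80);vs=[]
for n,b in(("scene",(220,120,360,260)),("top",(270,100,410,300))):
    im=imaging.get_image(n);cv2.imwrite(f"pics/{n}9.png",im)
    v=cv2.resize(im[b[1]:b[3],b[0]:b[2]],None,fx=2.8,fy=2.8,interpolation=cv2.INTER_CUBIC)
    for x,y,r,z in((428,-62,22,58),(426.5,-62,60,6),(635,-187,38,70),(635,-187,38,0)):
        q=((proj(n,np.c_[x+r*np.cos(t),y+r*np.sin(t),z+0*t])+.5-[b[0],b[1]])*2.8).astype(int);cv2.polylines(v,[q.reshape(-1,1,2)],True,(255,0,0),1)
    vs.append(np.vstack([v,np.zeros((560-v.shape[0],v.shape[1],3),'uint8')]))
cv2.imwrite("pics/fin.png",np.hstack(vs))
E
```

```text
t: 13.15
ee_pos: [426.3, -63.1, 226.1]
orientation: [-2.286, -2.151, -0.011]
ft_force: [0.1, 0.2, -1.3]
width: 87.7
t: 13.95
ee_pos: [441.6, 214.2, 224.3]
orientation: [-2.293, -2.146, -0.007]
ft_force: [-0.2, -0.0, -0.9]
width: 88.2
```

View pics/fin.png

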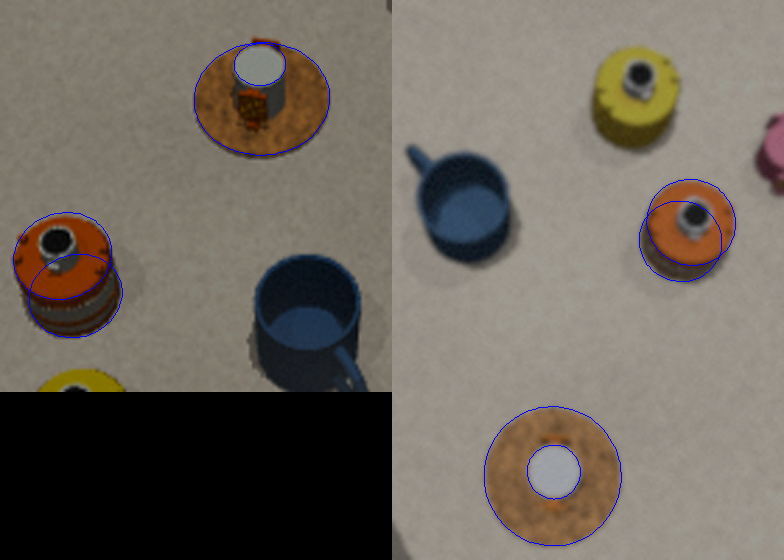

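View pics/scene9.png

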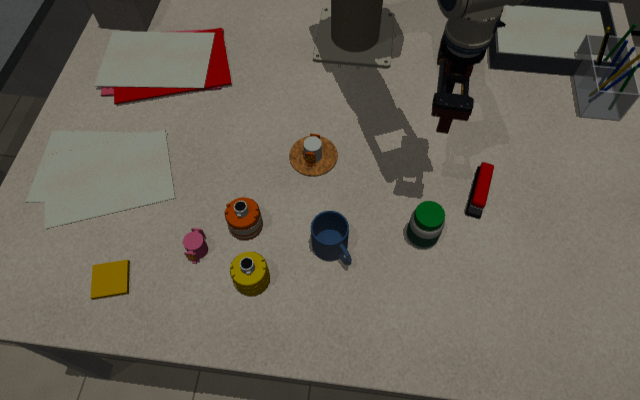

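The cap stands upright in the middle of the coaster at about (428,-62), matching the overlays in both views. The tub is still in place and the other objects haven't moved, and the gripper is clear.

```bash
python3 -c "
from workcell import workorder
print(workorder.close_job())"
```

```text
the job is handed in; nothing more can be done
None
```

The orange tub is open, and its cap stands upright on the cork coaster. I gripped the two tabs at mid-height, turned the cap about 88° while squeezing, lifted it straight off, set it down and let go. The job was handed in at about 14 s of the 48 s allowed.

- **Cap and coaster:** in both final camera views the cap is about 1–2 mm off the coaster's middle. The calibration is only good to about 2 mm.
- **Tub and other objects:** the orange tub stands where it was. The white-and-green tub, the look-alikes, the mug and the stapler look unmoved, and the gripper is clear.
- **Readings that disagreed:** the squeezed width read about 45 mm where 48 mm was expected. Touchdown on the coaster gave no clear force reading, so I judged it by height.

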